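Close up the industrial computer

ROBOT

A 6-joint arm with a two-finger parallel gripper is mounted at the origin on the work surface. World frame = base frame: x ahead of the robot, y to its left, z up, the work surface at z = 0. Lengths are in m, angles in degrees, forces in N, time in s.
With the tool pointing down it reaches from about 0.325 to 0.85 m from the base axis. Payload 15.5 kg.
Tool frame: the origin (TCP) lies at the very end of the fingers, on their centre line; the grasp point (between the pads) lies arm.grip_depth behind it (arm.grip_depth is the distance from the TCP to the grasp point, in m); z points along the fingers, y is the line along which they close (so a half turn about z gives the same grasp; the last joint's range is limited). The gripper opens to 91 mm and grips with 3 to 60 N. Pads are 32 mm wide; open, the fingers measure 118 mm over their backs; the gripper's body (76 mm by 178 mm) begins 60 mm behind the grasp point.
Start: joints at [-71.648, 28.281, 77.091, -0, 74.628, -5.472], TCP at [0.252, -0.572, 0.214] pointing down, gripper open.
Joint ranges: [-166.48, 166.48], [-47.26, 123.95], [12.59, 153.08], [-70.14, 250.14], [6.76, 159.57], [-176.63, 176.63]. Speed limits (degrees/s): [108.29, 108.29, 147.25, 172.46, 172.46, 172.46].

INTERFACE

Orientations are given as a 3x3 rotation matrix whose columns are the frame's x, y, z axes.
In Python, from rig import arm gives the robot as it stands. Calls block until the motion is done:
- arm.move_to(position, orientation): joint-space move of the TCP to a pose.
- arm.move_l(position, orientation=None, feed=0.15): straight line of the TCP; orientation=None keeps the orientation; feed is the mean speed in m/s.
- arm.move_joints(angles): joint-space move.
- arm.grip(opening): finger opening in m; the grip force is fixed at half the most; returns when the fingers have stopped.
- arm.sleep(seconds).
- arm.solve_ik(position, orientation): joint angles nearest the present ones, or None.
- arm.snapshot(name): name is "scene" or "side" or "wrist"; returns the picture (400x640x3 uint8, red, green, blue); there is no depth.
- arm.get_calibration(name): a dict with "intrinsics" (3x3 intrinsics, pixels), "cam_to_world" (4x4, takes a point from camera to world coordinates). Camera axes: x right, y down, z forward; pixel columns grow to the right and rows downward; lengths in m; the calibration is good to about 2 mm. A picture is of the moment at which its call begins: read the wrist's pose just before it. get_calibration takes no time and is no camera call; for the wrist camera it gives the pose at the moment of the call.
A pose or a line that the arm cannot do raises arm.Unreachable and nothing moves.
- arm.sign_off(): hands the job in; it is judged then, once.
Readings, each from a call of its own:
- arm.current_t(): time.
- arm.current_joint_positions(): joint angles.
- arm.current_dq(): joint speeds.
- arm.current_tau(): joint torques, N m.
- arm.current_ee_pos(): TCP position.
- arm.current_tool_rot(): TCP orientation.
- arm.current_force(): force on the tool from outside, world axes, zero at the start.
- arm.current_torque(): the same for the moment, N m.
- arm.current_width(): finger opening in m.
- arm.current_grasp_force(): force on a finger pad.
Only numpy, scipy, OpenCV 4.12 (cv2) and the standard library are available. Lean on these libraries where they do the work, as an engineer would, in place of code of your own. Each camera call takes 0.05 s, during which the arm holds its last target. There are 200 camera calls.

TASK

Close up the open computer: take the long-nose pliers off it and put them in the empty wide compartment of the tool tray, and set the finned cover onto the case so that its lip drops inside the walls and it sits down level on the rim all round. Lower the cover into place rather than dropping it, and leave the case, the tray and the other parts on the bench where they stand.

Things in the scene. Friction and masses are not known exactly. Their poses are not given: they have to be found in the camera images.
- case: The open computer: black case 160 (x) x 124 (y) x 55 mm high, walls 3 mm, open top (154 x 118 mm inside), green board and a copper-topped block in it, nothing inside above 48 mm. 1.1 kg, stands loose on rubber feet. Origin at the centre of its underside, z up.
- case_rim (a point): Centre of the case's open mouth at rim height, 55 mm above the case's origin. The seated cover's plate rests on the rim and overhangs 3 mm all round; its x axis then lies along the case's x axis, either way round.
- cover: The loose cover, about 0.42 kg, bare aluminium, lying fins up on the bench: a plate 166 (x) x 130 (y) x 4 mm, fins above, a locating lip below (148 x 112 mm outside, rounded edge, 3 mm play each side in the case). Origin at the centre of the lip's lower edge, z up: lip 0 to 7 mm, plate 7 to 11 mm, fins 11 to 37 mm. Seated, its origin is 48 mm above the case's.
- cover_grip (a point): On the cover's axis, 26 mm above its origin, amid the block of eight stiff upright fins that run along x: 112 mm long, 56 mm wide over the outer fins (y = -28 to 28 mm), to be gripped across y. The plate round the block is flat and free.
- pliers: Long-nose pliers, shut, 194 mm long, 0.16 kg, red handles, lying flat across the case's rim. Origin under the middle of the joint, on the underside, z up; steel jaws to +x (tip at 80 mm), handles to -x (ends at -114 mm, 51 mm apart over all). The joint, 32 (x) x 20 (y) x 11 mm high with flat sides, is good to grip across y, near the centre of mass.
- tray: Loose dark blue tool tray 250 (x) x 162 (y) x 24 mm high, floor and walls 4 mm thick, about 0.55 kg. Origin at the centre of its underside, z up. A divider at y = 27 to 31 mm parts the empty wide compartment (inside 242 x 104 mm, y from -77 to 27 mm) from a narrow one in which a yellow screwdriver lies.
- tray_well (a point): Centre of the floor of the tray's wide compartment, 4 mm above the bench (tray frame: x = 0, y = -25 mm, z = 4 mm).
- done_pc: Bystander: a finished computer of the same kind with its cover already on, 166 x 130 x 85 mm high, beyond the working area. Origin at the centre of its underside.
- screw_dish: Bystander: round steel dish of screws, 96 mm across, 24 mm high, beyond the working area. Origin at the centre of its underside.
- fan: Bystander: black square fan 80 x 80 x 25 mm lying flat beyond the working area. Origin at the centre of its underside.
- memory: Bystander: green memory module 133 x 31 x 6 mm lying flat near the robot. Origin at the centre of its underside.
Not all that is in view belongs to the job. There is more than one size of the cover; the job needs the larger. What is shaped like the case but purple is not meant.

How it is judged:
By the outcome, as a careful person would: the job done as asked, in the order asked, and still so for the second after the job is handed in, with the robot touching nothing.
It also fails if it takes over 64 s, if anything falls off the work surface, if the arm or the gripper's body presses on something with over 40 N, if the wrist force passes 120 N, or if a joint passes its speed limit or range.

## Working session

There is one attempt and no reset: what is moved stays moved. The work goes in short steps, each a Python script; the robot and the scene stay as the last script left them, time stands still between calls to the robot, and variables do not carry over. Pictures are saved under pics/ and viewed, at most 10 in all, crops included, and the job is handed in when it is done.

```bash
mkdir -p pics; ls
python3 - <<'E'
from rig import arm
import cv2,numpy as np
for n in("scene","side"):
    cv2.imwrite(f"pics/{n}0.png",arm.snapshot(n)[:,:,::-1]); c=arm.get_calibration(n); print(n,c["intrinsics"].tolist(),np.round(c["cam_to_world"],4).tolist())
print(arm.grip_depth,arm.current_t())
print(np.round(arm.get_calibration("wrist")["cam_to_world"],4).tolist(), np.round(arm.current_tool_rot(),3).tolist(),arm.get_calibration("wrist")["intrinsics"].tolist())
E
```

```text
pics
scene [[361.9792518092558, 0.0, 326.9780732197258], [0.0, 361.9792518092558, 199.18313125748242], [0.0, 0.0, 1.0]] [[0.502, 0.485, -0.7161, 1.192], [0.8649, -0.2738, 0.4208, -0.3422], [0.008, -0.8305, -0.5569, 0.6082], [0.0, 0.0, 0.0, 1.0]]
side [[511.07640029731965, 0.0, 321.30408917722303], [0.0, 511.07640029731965, 185.07615146840644], [0.0, 0.0, 1.0]] [[-0.9984, -0.0269, 0.0491, 0.4344], [-0.0534, 0.7212, -0.6907, 1.1644], [-0.0168, -0.6922, -0.7215, 1.2354], [0.0, 0.0, 0.0, 1.0]]
0.0188 0.1
[[0.4041, -0.8852, -0.2304, 0.316], [-0.9147, -0.3914, -0.1005, -0.542], [-0.0013, 0.2514, -0.9679, 0.3842], [0.0, 0.0, 0.0, 1.0]] [[0.915, 0.404, -0.0], [0.404, -0.915, 0.001], [0.0, -0.001, -1.0]] [[288.26553012263355, 0.0, 321.8387096514669], [0.0, 288.26553012263355, 200.30743715368442], [0.0, 0.0, 1.0]]
```

View pics/scene0.png

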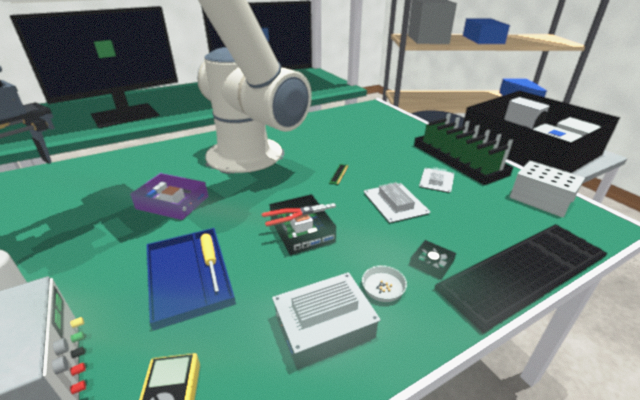

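View pics/side0.png

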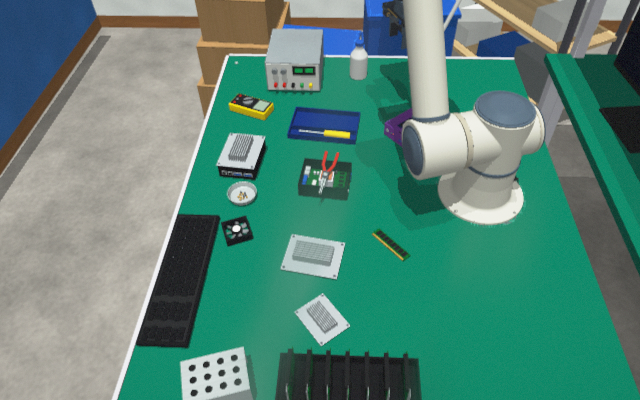

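The scene shows the case with the pliers across it (side view px 325,180), the tray (325,126), the large cover (313,256) and the small cover (321,319). Next I'll get rough positions and take close-ups with the wrist camera.

```bash
cat > h.py <<'E'
from rig import arm
import numpy as np, cv2
def down(a):  # tool y (closing) axis at world angle a deg, z down
    a=np.radians(a); y=np.array([np.cos(a),np.sin(a),0]); z=np.array([0,0,-1.]); return np.c_[np.cross(y,z),y,z]
def px2w(px,z,cal):
    K,T=cal["intrinsics"],np.array(cal["cam_to_world"]); px=np.atleast_2d(px).astype(float)
    d=np.c_[px,np.ones(len(px))]@np.linalg.inv(K).T@T[:3,:3].T
    z=np.broadcast_to(z,len(px)); return T[:3,3]+d*((z-T[2,3])/d[:,2])[:,None]
def w2px(P,cal):
    T=np.linalg.inv(cal["cam_to_world"]); p=np.atleast_2d(P)@T[:3,:3].T+T[:3,3]; p=p@np.array(cal["intrinsics"]).T; return p[:,:2]/p[:,2:]
E
python3 - <<'E'
from h import *
c=arm.get_calibration("side")
print(np.round(px2w([(325,176),(325,126),(313,256),(321,319),(390,244),(240,150)],[.055,.02,.01,.01,0,.085],c),3))
E
```

```text
[[ 0.505 -0.007  0.055]
 [ 0.52  -0.303  0.02 ]
 [ 0.527  0.28   0.01 ]
 [ 0.492  0.483  0.01 ]
 [ 0.299  0.219  0.   ]
 [ 0.794 -0.09   0.085]]
```

Run:
```python
from h import *
import json
R=down(-90); out={}
for n,(x,y) in dict(tray=(.5,-.30),case=(.49,0),cover=(.51,.28)).items():
    arm.move_to([x,y,.2],R); arm.sleep(.2)
    c=arm.get_calibration("wrist"); im=arm.snapshot("wrist")
    np.save(f"cal_{n}.npy",{k:np.array(v) for k,v in c.items()},allow_pickle=True)
    cv2.imwrite(f"pics/w_{n}.png",im[:,:,::-1])
    print(arm.current_t(),arm.current_joint_positions())
ims=[cv2.imread(f"pics/w_{n}.png") for n in("tray","case","cover")]
for n,i in zip(("tray","case","cover"),ims): print(n,i.shape)
cv2.imwrite("pics/m.png",np.vstack([np.hstack([cv2.resize(i,(400,250)) for i in ims[:2]]),np.hstack([cv2.resize(ims[2],(400,250)),np.zeros((250,400,3),np.uint8)])]))
```

```text
1.725 [-3.68977906e+01  2.56990677e+01  8.42044714e+01 -7.12908119e-04
  7.00952580e+01  5.31522641e+01]
3.125 [-7.07091956e+00  1.84434068e+01  9.67204168e+01 -4.07457313e-03
  6.48368865e+01  8.29995999e+01]
4.4583 [ 2.27860768e+01  2.55680250e+01  8.44140677e+01 -6.28212712e-03
  7.00118789e+01  1.12871510e+02]
tray (400, 640, 3)
case (400, 640, 3)
cover (400, 640, 3)
```

View pics/m.png

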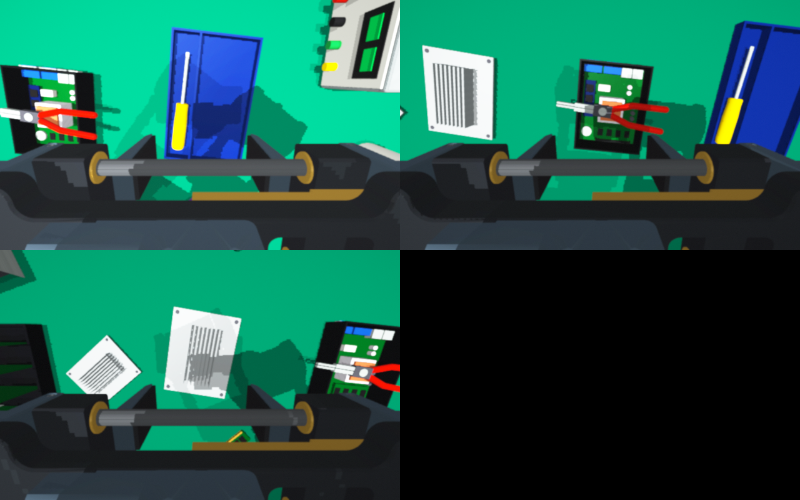

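The tops of the case, pliers, cover and tray are all visible. I'll enlarge crops to read the corners.

Run:
```python
import cv2,numpy as np
def crop(n,x,y,w,h,s,o):
    i=cv2.imread(f"pics/w_{n}.png")[y:y+h,x:x+w]; i=cv2.resize(i,None,fx=s,fy=s,interpolation=cv2.INTER_CUBIC)
    for k in range(0,w,20): cv2.line(i,(k*s,0),(k*s,6),(255,255,255),1); cv2.putText(i,str(x+k),(k*s,16),0,.35,(0,255,255),1)
    for k in range(0,h,20): cv2.line(i,(0,k*s),(6,k*s),(255,255,255),1); cv2.putText(i,str(y+k),(8,k*s+4),0,.35,(0,255,255),1)
    cv2.imwrite(o,i)
crop("case",240,85,195,145,4,"pics/c1.png")
crop("cover",250,80,150,145,4,"pics/c2.png")
crop("tray",240,30,200,145,4,"pics/c3.png")
```

```text
(no output)
```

View pics/c1.png

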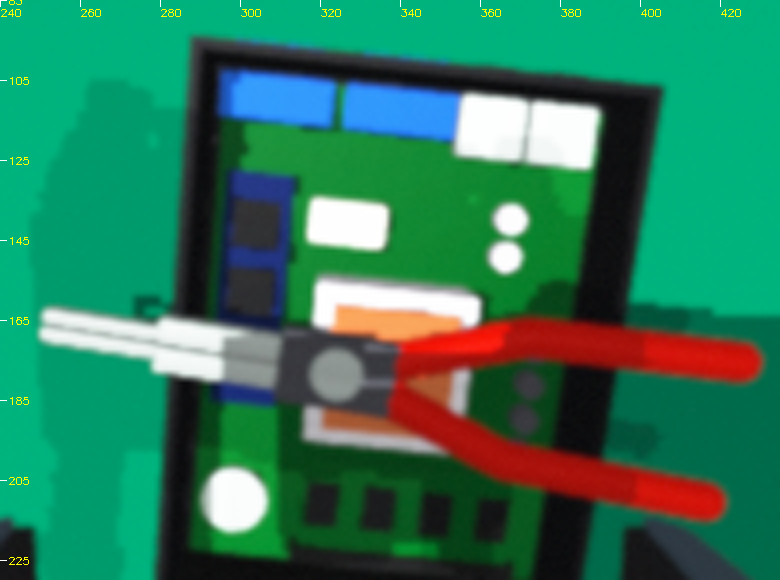

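View pics/c2.png

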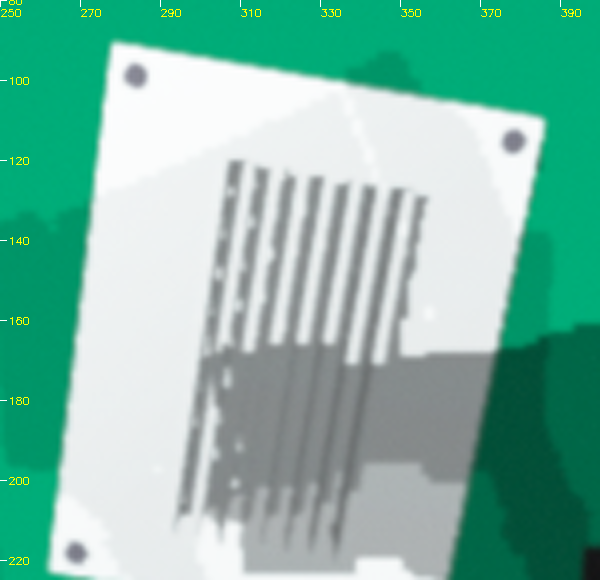

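View pics/c3.png

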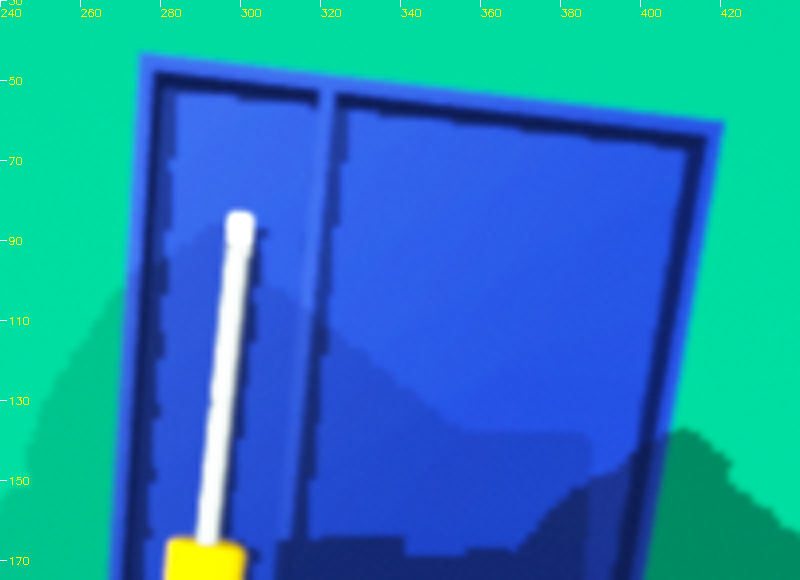

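```bash
cat > fit.py <<'E'
from h import *
from scipy.optimize import least_squares
def fit(P,L,x0):  # P: world pts, L: local (x,y) with nan = free
    P=np.array(P)[:,:2]; L=np.array(L,float)
    def r(v):
        c,s=np.cos(v[2]),np.sin(v[2]); q=(P-v[:2])@np.array([[c,-s],[s,c]]); d=(q-L).ravel(); return d[~np.isnan(d)]
    o=least_squares(r,x0); return o.x,o.fun
n=np.nan
def cal(k): return np.load(f"cal_{k}.npy",allow_pickle=True).item()
def cr(o,p): return np.array(o)+(np.array(p)+.5)/4-.5
E
python3 - <<'E'
from fit import *
def do(nm,k,o,pts,z,L,x0):
    W=px2w(cr(o,pts),z,cal(k)); v,f=fit(W,L,x0); print(nm,np.round(v[:2],4),round(np.degrees(v[2]),2),"res mm",np.round(f*1e3,1)); return W
do("case","case",(240,85),[(192,38),(662,88),(156,578)],.055,[(.08,.062),(.08,-.062),(n,.062)],[.5,0,0])
do("cover","cover",(250,80),[(111,42),(545,119),(48,571),(449,578)],.011,[(.083,.065),(.083,-.065),(-.083,.065),(n,-.065)],[.5,.28,0])
do("tray","tray",(240,30),[(141,54),(724,122),(108,578),(644,578)],.024,[(.125,.081),(.125,-.081),(n,.081),(n,-.081)],[.5,-.3,0])
W=px2w(cr((240,85),[(335,375),(42,325),(750,362),(712,503)]),[.066,.061,.061,.061],cal("case"));print(np.round(W,4))
a=W[1]-(W[2]+W[3])/2; print(np.degrees(np.arctan2(a[1],a[0])),np.linalg.norm(a))
a=W[1]-W[0]; print(np.degrees(np.arctan2(a[1],a[0])),np.linalg.norm(a))
E
```

```text
case [ 0.5053 -0.0179] -5.67 res mm [ 0.2 -0.5 -0.2  0.6 -0.1]
cover [0.5274 0.2812] -9.5 res mm [ 0.   0.3 -0.2 -0.   0.2  0.2 -0.4]
tray [ 0.5231 -0.3153] -6.16 res mm [-0.1 -0.5  0.1  0.4 -0.   0.2]
[[ 0.5049 -0.0015  0.066 ]
 [ 0.5178  0.0773  0.061 ]
 [ 0.5075 -0.1142  0.061 ]
 [ 0.4676 -0.1071  0.061 ]]
80.86213629996361 0.19037772626459037
80.75746757447502 0.08002996112482079
```

Run:
```python
from h import *
p=np.array([.505,-.0015]); t=np.radians(-6.16); ax=np.array([np.cos(t),np.sin(t)]); ay=np.array([-ax[1],ax[0]])
tray=np.array([.5231,-.3153]); tgt=tray-.025*ay+.017*ax
A=down(-9.2); B=down(-96.16)
arm.move_to([*p,.13],A); arm.grip(.055); arm.move_l([*p,.0565],feed=.1)
print(arm.current_force()); arm.grip(0)
print("w",arm.current_width(),arm.current_grasp_force(),arm.current_ee_pos())
f0=arm.current_force(); arm.move_l([*p,.075],feed=.05); arm.sleep(.1); print("lift",arm.current_force()-f0,arm.current_width(),arm.current_torque())
arm.move_l([*p,.15],feed=.2)
arm.move_to([*tgt,.12],B); print(arm.current_width(),tgt,arm.current_t())
cv2.imwrite("pics/s1.png",cv2.resize(arm.snapshot("side")[80:240,240:440,::-1],None,fx=4,fy=3.7))
cv2.imwrite("pics/s2.png",arm.snapshot("wrist")[:,:,::-1])
```

```text
[ 0.27205978  0.11411588 -0.20918274]
w 0.01992764652213678 29.68953687697649 [ 0.5051142  -0.00152708  0.05659687]
lift [ 0.51088275  0.29817778 -3.24707499] 0.019855002127775086 [-0.02361098 -0.0624567   0.01114939]
0.019560735937567252 [ 0.53731921 -0.34197984] 10.8667
```

View pics/s2.png

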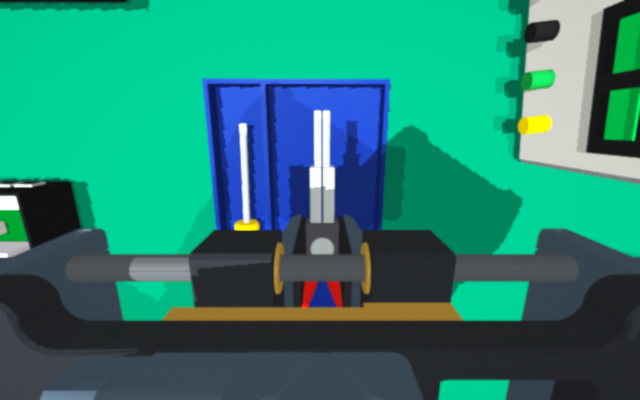

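The pliers are held straight, jaws up the picture (322,110 to 322,245), in line over the wide compartment. I'll lower and release them, then re-image the tray and the clear case.

Run:
```python
from h import *
p=arm.current_ee_pos(); arm.move_l([p[0],p[1],.02],feed=.12); arm.move_l([p[0],p[1],.008],feed=.03); f0=arm.current_force()
z=.008
while z>.0046:
    z-=.0005; arm.move_l([p[0],p[1],z],feed=.02); f=arm.current_force()
    if f[2]-f0[2]>1: break
print(z,f-f0); arm.grip(.05); arm.move_l([p[0],p[1],.1],feed=.2)
R=down(-95.7)
arm.move_to([.44,-.03,.2],R); arm.sleep(.3)
c=arm.get_calibration("wrist"); im=arm.snapshot("wrist"); np.save("cal_case2.npy",{k:np.array(v) for k,v in c.items()},allow_pickle=True)
cv2.imwrite("pics/w_case2.png",im[:,:,::-1])
print(w2px([[.5053,-.0179,.055],[.5231,-.3153,.004]],c),arm.current_t())
cv2.imwrite("pics/v3.png",im[:240,:,::-1].repeat(1,0) if 0 else cv2.resize(im[:240,100:,::-1],(800,356)))
```

```text
0.005499999999999998 [-1.28754417  1.10899697  3.79556854]
[[304.92670212 131.08011208]
 [553.05567076  89.43220053]] 16.6417
```

View pics/v3.png

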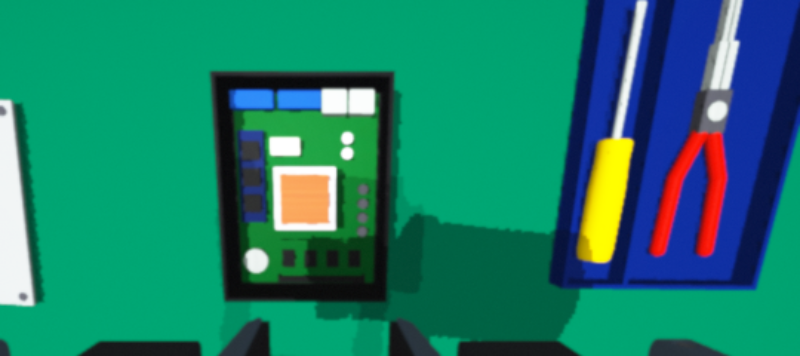

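The pliers lie in the wide compartment and the case is clear, with all four rim corners visible at (211,72), (394,73), (387,300) and (225,300) in the scaled picture. I'll refit the case, then grip the cover.

Run:
```python
from fit import *
P=np.array([(211,72),(394,73),(387,300),(225,300)])*(540/800)+[100,0]
v,f=fit(px2w(P,.055,cal("case2")),[(.08,.062),(.08,-.062),(-.08,-.062),(-.08,.062)],[.5,0,-.1]); print(v[:2],np.degrees(v[2]),np.round(f*1e3,1))
# dark-mask check
im=cv2.imread("pics/w_case2.png"); m=(im.max(2)<70).astype(np.uint8); m[215:]=0; m[:,:225]=0; m[:,400:]=0
k=max(cv2.findContours(m,0,2)[0],key=cv2.contourArea); r=cv2.boxPoints(cv2.minAreaRect(k)); q=cv2.approxPolyDP(cv2.convexHull(k),5,True)[:,0]; print(q.tolist())
c=np.array([.5274,.2812]); R=down(-99.5)
arm.move_to([*c,.12],R); arm.grip(.085); arm.move_l([*c,.03],feed=.12); arm.move_l([*c,.0135],feed=.03); print(arm.current_force())
arm.grip(0); print(arm.current_width(),arm.current_grasp_force(),arm.current_ee_pos(),arm.current_force())
f0=arm.current_force(); arm.move_l([*c,.025],feed=.03); arm.sleep(.2); print(arm.current_force()-f0,arm.current_torque(),arm.current_width())
arm.move_l([*c,.2],feed=.15); print(arm.current_width(),arm.current_t(),arm.current_force()-f0)
```

```text
[ 0.50562918 -0.01850191] -5.734175681411345 [-0.6 -0.4 -1.2  0.7  0.9 -0.1  0.9 -0.2]
[[364, 49], [361, 202], [253, 202], [243, 49]]
[-0.078492   -0.24987822 -0.33913174]
0.056232073116963516 30.00027984380722 [0.52739149 0.28116104 0.01355907] [-0.21413358 -0.79505288  1.93791094]
[-0.0220237   0.55924597 -5.85158519] [ 0.05104501 -0.01638513  0.03095916] 0.0556122405420406
0.055665762224729194 22.8083 [ 0.60715344  0.61747217 -5.97443538]
```

Run:
```python
from h import *
c=np.array([.5055,-.0182]); R=down(-95.7)
arm.move_to([*c,.15],R); arm.move_l([*c,.08],feed=.1); arm.sleep(.2)
cv2.imwrite("pics/p_side.png",cv2.resize(arm.snapshot("side")[120:240,250:410,::-1],None,fx=5,fy=5,interpolation=2))
f0=arm.current_force(); t0=arm.current_torque(); z=.08
while z>.0605:
    z-=.001 if z>.0635 else .0005
    arm.move_l([*c,z],feed=.02); f=arm.current_force()-f0
    if z<.071: print(round(z,4),np.round(f,1),np.round(arm.current_torque()-t0,2))
    if f[2]>3.5 or abs(f[:2]).max()>6: break
print(arm.current_ee_pos(),arm.current_width(),arm.current_t())
```

```text
0.07 [-0.1 -0.1  0.4] [ 0.06 -0.   -0.02]
0.069 [ 0.5  1.2 -0.5] [ 0.04  0.01 -0.03]
0.068 [ 0.8  0.2 -0.2] [ 0.01 -0.01  0.05]
0.067 [ 0.1 -0.3 -0. ] [-0.01 -0.02  0.  ]
0.066 [-0.6  1.  -0.9] [ 0.06 -0.01 -0.03]
0.065 [-0.7 -0.4 -0.8] [0.01 0.01 0.06]
0.064 [-0.5 -0.1  0. ] [-0.01  0.03  0.01]
0.063 [ 0.  -0.1 -0.6] [ 0.02 -0.05  0.  ]
0.0625 [-0.5  0.9  0.3] [ 0.09 -0.01  0.03]
0.062 [-0.6  0.3  0.2] [ 0.04 -0.07  0.  ]
0.0615 [-0.2  0.2  3. ] [-0.01  0.05 -0.04]
0.061 [-3.2  0.8 15.5] [ 0.06  0.59 -0.01]
[ 0.50555724 -0.01819857  0.06152345] 0.05567510838887689 30.325
```

The lip went in freely and contact came at exactly the seated height. I'll ease off, release, retreat and check.

Run:
```python
from h import *
c=np.array([.5055,-.0182])
arm.move_l([*c,.0615],feed=.02); arm.grip(.085); arm.move_l([*c,.13],feed=.12); arm.move_to([.40,-.05,.25],down(-95.7)); arm.sleep(.3)
cal=arm.get_calibration("wrist"); w=arm.snapshot("wrist")[:,:,::-1]; s=arm.snapshot("side")[:,:,::-1]
print(np.round(w2px([[.5055,-.0182,.059]],cal)),arm.current_t())
w=np.ascontiguousarray(w)
t=np.radians(-5.7); Q=np.array([[np.cos(t),-np.sin(t)],[np.sin(t),np.cos(t)]])
k=np.array([(1,1),(1,-1),(-1,-1),(-1,1)])*[.083,.065]@Q.T+c
print(w2px(np.c_[k,np.full(4,.059)],cal).round(1).tolist(), w2px(np.c_[k,np.full(4,.059)],arm.get_calibration("side")).round(1).tolist())
a=cv2.resize(w[:240,120:],(650,300)); b=cv2.resize(s[95:215,240:500],(650,300),interpolation=2)
cv2.imwrite("pics/fin.png",np.vstack([a,b]))
```

```text
[[287.  97.]] 33.0083
[[226.6, 17.9], [343.7, 17.9], [341.1, 167.0], [237.5, 166.9]] [[296.3, 184.4], [303.5, 156.9], [352.5, 161.5], [347.9, 189.6]]
```

View pics/fin.png

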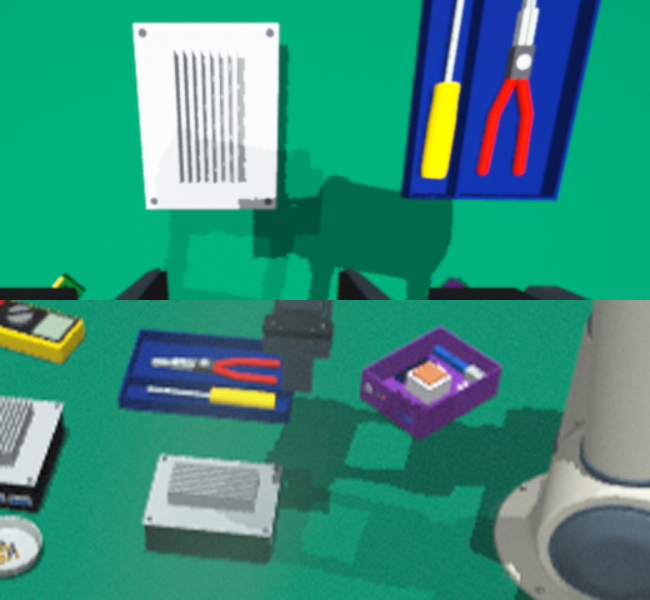

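The cover's corners in the wrist view (133,23; 280,23; 276,209; 147,209) match the predicted seated pose. The pliers lie inside the wide compartment, and the gripper is clear.

```bash
python3 -c "
from rig import arm
print(arm.sign_off())"
```

```text
the job is handed in; nothing more can be done
None
```

The pliers are in the tray's wide compartment, the large cover sits level on the case rim, and the job was handed in at about 33 s of the 64 s allowed.

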